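# Set the flake mill's dial and lock it

## Robot

A 6-joint arm with a two-finger parallel gripper is mounted at the origin on the work surface. World frame = base frame: x ahead of the robot, y to its left, z up, the work surface at z = 0. Lengths are in m, angles in degrees, forces in N, time in s.
With the tool pointing down it reaches from about 0.4 to 0.825 m from the base axis. Payload 7 kg.
Tool frame: the origin (TCP) lies at the very end of the fingers, on their centre line; the grasp point (between the pads) lies r.pinch_z behind it (r.pinch_z is the distance from the TCP to the grasp point, in m); z points along the fingers, y is the direction in which the jaws open and shut (so a half turn about z gives the same grasp; the last joint's range is limited). The gripper opens to 88 mm and grips with 3 to 60 N. Pads are 19 mm wide; open, the fingers measure 130 mm over their backs; the gripper's body (78 mm by 193 mm) begins 47 mm behind the grasp point.
Start: joints at [-60.384, 20.546, 0.682, 0, -70.136, -16.507], TCP at [0.153, -0.657, 0.227] pointing down, gripper open.
Joint ranges: [-176.03, 176.03], [-82.01, 121.73], [-58.28, 71.71], [-173.87, 95.51], [-174.79, -0.11], [-173.66, 173.66]. Speed limits (degrees/s): [136.94, 136.94, 172.46, 180, 180, 180].

## Interface

Orientations are given as [roll, pitch, yaw] about the fixed x, y, z axes, in that order (R = Rz(yaw) Ry(pitch) Rx(roll)).
In Python, from plant import r gives the robot as it stands. The module is installed in compiled form; this text tells all that it offers.
- The arm moves only by the tool servo_tool, never from a script. Its argument "steps" is a list of rows, each a list of 5 numbers: the finger opening in cm, from 0 to 8.76, then the shift along the tool's x, y, z in cm, then the turn about the tool's z in degrees. In form: [[fingers, x, y, z, spin], ...]. A call has 1 to 8 rows; each row shifts and turns the commanded pose from where the row before left it, along the tool's axes as they then stand; what a row does not reach is not made up. A row lasts 1/8 s, in which the tool goes at most 62.5 mm and 10.7 degrees, less where a joint would pass 70% of its speed; a pose out of reach is approached as far as the arm can. A call with a gripper value outside its range is refused whole. The fingers move at their own pace and stop on an object; "squeeze" is the grip in N (left out, the last holds). Time passes only in rows, so rows that do not move let the fingers close. It gives the time, the measured TCP pose, the force and the opening at its end, in the units of the state.
- r.get_state(): the state, without advancing time (a new reading comes with each control period).
- r.capture(name): name is "scene" or "side" or "wrist"; returns the picture (384x512x3 uint8, red, green, blue); there is no depth.
- r.calibration(name): a dict with "K" (3x3 intrinsics, pixels), "dist_coeffs" ([k1, k2, p1, p2, k3] as OpenCV has them; the pictures are not rectified), "rvec" (rotation vector, rad) and "tvec" (3), from world to camera coordinates, as OpenCV has them; the wrist camera has in their place "tool_from_camera" (4x4, takes a point from camera to tool coordinates, whose origin is the TCP and whose axes are the flange's). Camera axes: x right, y down, z forward; pixel columns grow to the right and rows downward; lengths in m; the calibration is good to about 2 mm. A picture is of the moment at which its call begins: read the wrist's pose just before it. calibration takes no time and is no camera call.
- r.close_job(): hands the job in, once; it reports no verdict.
The state is a dict: "time_s": time; "joints": joint angles; "qd": joint speeds; "joint_torque": joint torques, N m; "tcp_pos": TCP position; "eef_rot": TCP orientation; "contact_force": force on the tool from outside, world axes, zero at the start; "moment": the same for the moment, N m; "gripper_width": finger opening in m.
Only numpy, scipy, OpenCV 4.12 (cv2) and the standard library are available. Lean on these libraries where they do the work, as an engineer would, in place of code of your own. Each camera call takes 0.05 s, during which the arm holds its last target.

## Task

Set the mill for the next feed: turn the black dial on its top until its white pointer lines up with the orange tab on the deck. Then lock it by turning the ribbed steel ring under the dial clockwise (seen from above): it runs loose at first, and from where you feel it bite give it about 15 degrees more, so that it is tight without crushing the clamp washer. The dial must stay on its mark; leave the tray, bowl, ramekin and spatula where they are, and let go at the end.

Things in the scene. Friction and masses are not known exactly. Their poses are not given: they have to be found in the camera images.
- mill: Flake mill, fixed to the counter: sage green housing 130 x 260 x 110 mm (own frame: x -65 to 65, y -70 to 190, aluminium deck at z = 110), steel spout on its +x side. Origin on the counter, on the vertical axis shared by dial and lock ring; z up. On the axis from the deck up: steel collar, radius 24 (z 110 to 118), brass washer, lock ring (z 118 to 138), thin stem, dial (z 146 to 174).
- hopper_rim (a point): Centre of the mouth of the clear plastic hopper that stands fixed on the mill's deck, 135 mm to the mill's +y side of the dial's axis; rim radius 50 mm, height z = 158 mm. Keep clear of it.
- dial_pointer (a point): Outer end of the white pointer line on the black dial's top, 20 mm from the axis, z = 174 mm. Its frame turns with the dial: x points radially outwards along the pointer, z up. The dial turns stiffly (0.06 N m), stays where it is left, and has stops 1.5 rad either side of the mill's x axis; to reach the mark it turns 0.4 to 1.5 rad anticlockwise seen from above.
- dial_axis (a point): Point on the axis at half height of the dial's grip bar (z = 164 mm), turning with the dial. The bar is 14 mm wide, 40 mm long (along the pointer, centred on the axis), 20 mm high (z 154 to 174 mm), on a disc of radius 22 mm (z 146 to 154 mm): pinch it across its 14 mm.
- setting_mark: Orange tab, 13 x 5 x 3 mm, fixed on the deck at the wanted setting, 38 to 51 mm from the dial's axis. Its origin lies on that axis at deck height (z = 110 mm) and its x axis points from there to the tab: the dial is set when the pointer's x axis has the same heading, within 0.12 rad.
- ring_axis (a point): Point fixed to the mill, on the axis at mid height of the lock ring (z = 128 mm). The ring is round, evenly ribbed steel, diameter 58 mm, 20 mm high (z 118 to 138 mm). Fingers reach down past the narrower dial and grip it across its diameter at any heading; there are 8 mm of air from its underside to the deck. A grip of about 30 N holds it without slipping.
- ring_top (a point): Point fixed to the mill, on the axis at the lock ring's top face (z = 138 mm). The ring tightens clockwise seen from above. It starts loose (0.04 N m), a hidden 0.2 to 1 rad before it bites; from the bite on it needs about 0.5 N m, steadily (0.3 to 0.4 is still felt when one pauses), and does not spring back. Right is 0.15 to 0.45 rad beyond the bite, more crushes the washer.
- clamp_washer (a point): Centre of the brass clamp washer under the lock ring (z = 116.5 mm), drawn straight down by it: not at all in the free run, then 4 mm per rad of ring turn beyond the bite. Tight is 0.6 to 1.8 mm lower than at the start: hard to tell by readings or eye, so go by the turning moment.
- feeding_tray: Orange silicone feeding tray with two compartments, 140 x 190 x 30 mm, loose, under the spout; origin at the centre of its underside. Leave it alone.
- bowl: Stainless bowl, rim diameter 150 mm, 60 mm high, loose; origin at the centre of its underside. Leave it alone.
- ramekin: Glass ramekin, diameter 80 mm, 45 mm high, loose; origin at the centre of its underside. Leave it alone.
- spatula: Short wooden spatula, 200 mm long, lying crosswise on the robot's side of the mill, loose; its own x runs along it. Leave it alone.

How it is judged (in metres and radians):
On the way, in this order (a step that is already met when the one before it is completed fails the run):
1. the dial's pointer lines up with the orange tab (within 0.12 rad) while the ring is still loose (angle between the x axis of dial_pointer and the x axis of setting_mark, either way round below 0.12 rad and distance of clamp_washer from where it was at the start of the episode below 0.0003 m), for 0.2 s.
2. the lock ring has been tightened at least 0.15 rad beyond its bite (washer drawn down 0.6 mm) with the dial on its mark (distance of clamp_washer from where it was at the start of the episode above 0.0006 m and angle between the x axis of dial_pointer and the x axis of setting_mark, either way round below 0.12 rad), for 0.2 s.
At the end, for the whole second after the job is handed in: The dial's pointer is within 0.12 rad of the orange tab, the lock ring stands 0.15 to 0.45 rad beyond its bite (washer 0.6 to 1.8 mm lower than at the start), tray, bowl, ramekin and spatula are within 15 mm of where they began, and the robot has let go (all of step 2 and distance of clamp_washer from where it was at the start of the episode below 0.0018 m and distance of each of feeding_tray, bowl, ramekin, spatula from where it was at the start of the episode below 0.015 m); the robot touches nothing.
It fails at once if the ring is overtightened: more than 0.45 rad beyond the bite (washer drawn down over 1.8 mm) (distance of clamp_washer from where it was at the start of the episode above 0.0018 m).
It fails at once if tray, bowl, ramekin or spatula pushed more than 15 mm (distance of any of feeding_tray, bowl, ramekin, spatula from where it was at the start of the episode above 0.015 m).
It also fails if it takes over 51 s, if anything falls off the work surface, if the arm or the gripper's body presses on something with over 40 N, if the wrist force passes 120 N, or if a joint passes its speed limit or range.

## Working session

There is one attempt and no reset: what is moved stays moved. The work goes in short steps, Python scripts to look and compute and a tool call to move; the robot and the scene stay as the last step left them, time stands still between calls to the robot, and variables do not carry over. Pictures are saved under pics/ and viewed, and the job is handed in when it is done.

Besides the shell and the picture viewer there is one more tool, called after "Request:" as name(argument=value, ...) on one line, values as JSON. servo_tool: Moves the arm, as the interface text tells. Its arguments: {"type":"object","properties":{"steps":{"type":"array","items":{"type":"array","items":{"type":"number"}}},"squeeze":{"type":"number"}},"required":["steps"]}

```bash
mkdir -p pics
python3 - <<'E'
from plant import r
import cv2
s=r.get_state(); print(s, r.pinch_z)
for n in("scene","side","wrist"):
    im=r.capture(n); cv2.imwrite(f"pics/{n}0.png",cv2.resize(im[:,:,::-1],None,fx=1.5,fy=1.5,interpolation=cv2.INTER_CUBIC)); cv2.imwrite(f"pics/{n}0raw.png",im[:,:,::-1])
    print(n,r.calibration(n))
E
```

```text
{'time_s': 0.0, 'joints': array([-6.03836467e+01,  2.05905838e+01,  6.33656475e-01, -1.82455039e-02,
       -7.01354778e+01, -1.65071517e+01]), 'qd': array([ 0.03917487,  0.00213494, -0.02780632, -0.02754559,  0.03287947,
        0.02585744]), 'joint_torque': array([ 8.14086507e-04, -5.82710409e+01,  2.93052667e+01,  6.99704647e+00,
        6.83742706e-03, -1.62142242e-04]), 'tcp_pos': array([ 0.15295172, -0.65694558,  0.2256373 ]), 'eef_rot': array([ 1.79906530e+02, -9.81277678e-03, -1.66897004e+02]), 'contact_force': array([ 0.0323407 ,  1.24066056, -0.08532936]), 'moment': array([-0.02858114, -0.03051296, -0.00869915]), 'gripper_width': 0.0875624993007241} 0.0188
scene {'K': array([[349.03857065,   0.        , 260.92039336],
       [  0.        , 349.03857065, 187.00879136],
       [  0.        ,   0.        ,   1.        ]]), 'dist_coeffs': array([0.01043683, 0.        , 0.        , 0.        , 0.        ]), 'rvec': array([ 2.15473687,  0.77886349, -0.36522502]), 'tvec': array([-0.45460985, -0.12850098,  1.07894604])}
side {'K': array([[416.41572532,   0.        , 258.55012139],

[... 222 characters left out ...]
0.10149547,  0.03822499]), 'tvec': array([-0.54806556,  0.12290447,  0.85287159])}
wrist {'K': array([[332.45722194,   0.        , 259.43199887],
       [  0.        , 332.45722194, 192.05845661],
       [  0.        ,   0.        ,   1.        ]]), 'dist_coeffs': array([-0.05301027,  0.        ,  0.        ,  0.        ,  0.        ]), 'tool_from_camera': array([[-3.92824886e-04, -9.55730197e-01, -2.94244177e-01,
         8.08828356e-02],
       [ 9.99999711e-01, -1.83681769e-04, -7.38415832e-04,
        -1.52242693e-03],
       [ 6.51679018e-04, -2.94244382e-01,  9.55729993e-01,
        -1.57504330e-01],
       [ 0.00000000e+00,  0.00000000e+00,  0.00000000e+00,
         1.00000000e+00]])}
```

View pics/scene0.png

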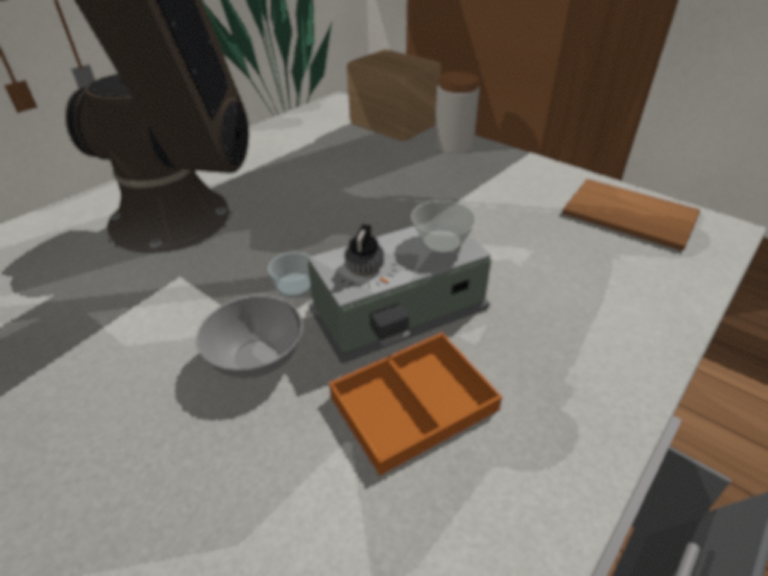

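View pics/side0.png

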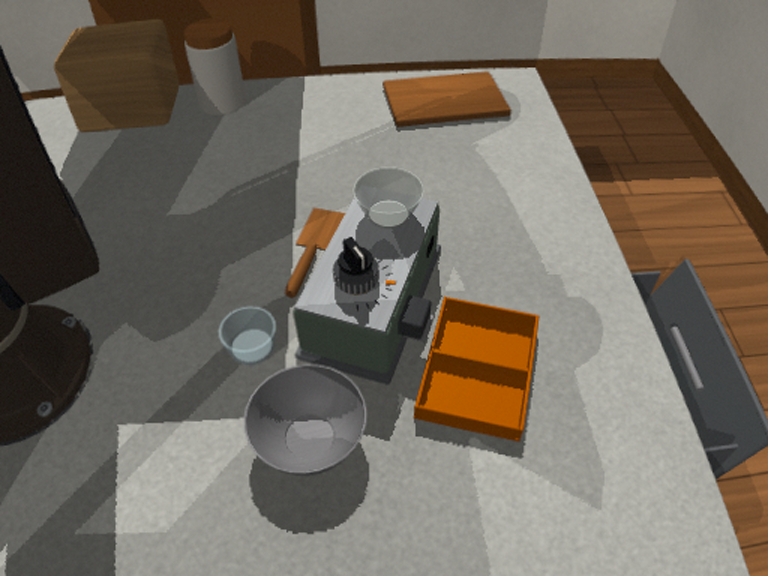

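View pics/wrist0.png

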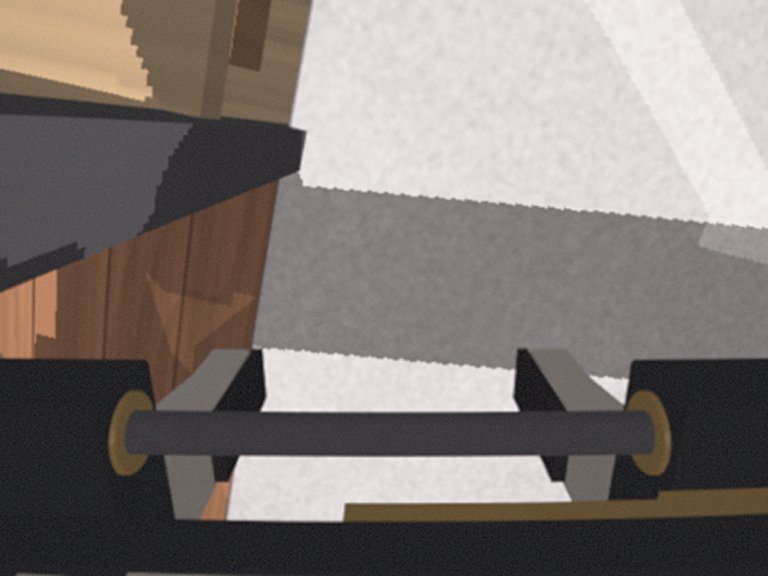

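The scene and side views show the mill (dial at about (363,240) in the scene view and (355,257) in the side view, both at 1.5x). The wrist view shows only the counter. I'll enlarge the dial area.

Run:
```python
import cv2
def crop(n,x0,y0,x1,y1,f):
    im=cv2.imread(f"pics/{n}0raw.png")[y0:y1,x0:x1]
    im=cv2.resize(im,None,fx=f,fy=f,interpolation=cv2.INTER_CUBIC)
    for i in range(x0,x1,10): cv2.putText(im,str(i),((i-x0)*f,8),0,.3,(0,0,255),1); cv2.line(im,((i-x0)*f,0),((i-x0)*f,4),(0,0,255))
    for i in range(y0,y1,10): cv2.putText(im,str(i),(0,(i-y0)*f),0,.3,(0,0,255),1)
    cv2.imwrite(f"pics/{n}0c.png",im)
crop("side",190,105,300,255,4)
crop("scene",195,130,335,245,5)
```

```text
(no output)
```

View pics/side0c.png

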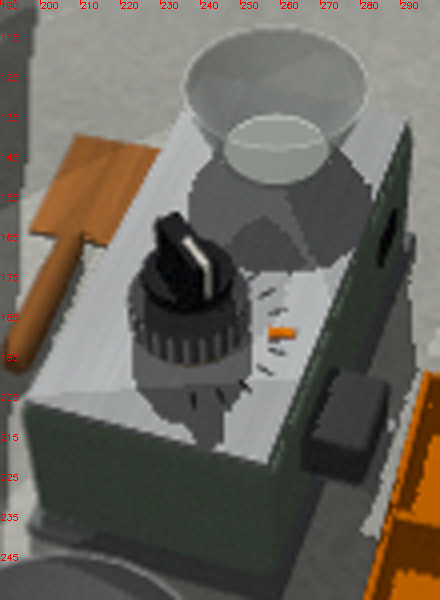

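View pics/scene0c.png

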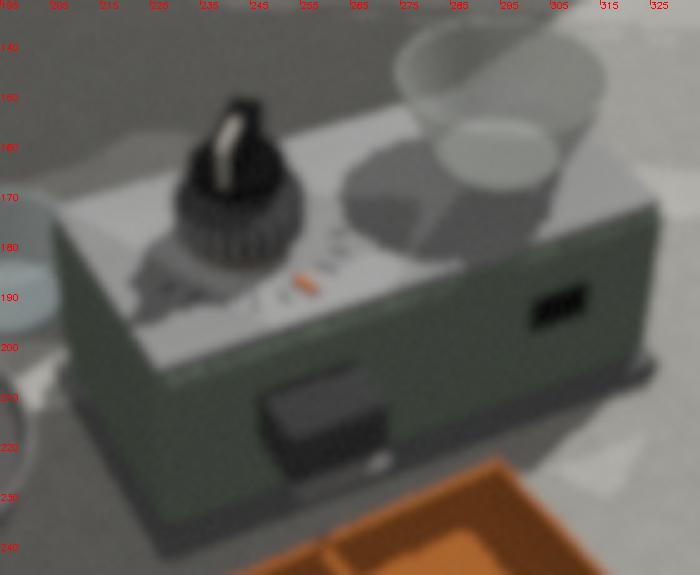

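```bash
cat > h.py <<'E'
import numpy as np,cv2
from plant import r
from scipy.optimize import least_squares
C={n:r.calibration(n) for n in("scene","side")}
def proj(n,P):
    c=C[n]; return cv2.projectPoints(np.atleast_2d(P).astype(float),c["rvec"],c["tvec"],c["K"],c["dist_coeffs"])[0][:,0]
def tri(a,b):
    f=lambda X:np.r_[proj("scene",X)[0]-a,proj("side",X)[0]-b]
    s=least_squares(f,[0.55,0,0.1]); return s.x,np.abs(s.fun).max()
E
python3 - <<'E'
from h import *
pts={"c--":((207,171.4),(196.2,205.8)),"c+-":((226.6,204.4),(257.5,221.2)),"c++":((326.4,171),(292.2,135.5)),"tab":((256,186.8),(260.5,188.2)),"hop":((295,146.6),(259,127)),"pout":((239.4,160),(241.7,171.2)),"pin":((242.6,153),(235.7,163.7))}
T={}
for k,(a,b) in pts.items():
    T[k],e=tri(a,b); print(k,T[k].round(4),round(e,2))
M={"c--":(-.065,-.07,.11),"c+-":(.065,-.07,.11),"c++":(.065,.19,.11),"hop":(0,.135,.158)}
def W(p,m):
    c,s=np.cos(p[2]),np.sin(p[2]); return np.array([p[0]+c*m[0]-s*m[1],p[1]+s*m[0]+c*m[1],m[2]])
f=lambda p:np.concatenate([np.r_[proj("scene",W(p,M[k]))[0]-pts[k][0],proj("side",W(p,M[k]))[0]-pts[k][1]] for k in M])
s=least_squares(f,[.55,0,0],loss='soft_l1'); print(s.x, np.degrees(s.x[2]), f(s.x).round(1))
p=s.x
# ray to plane
def onz(n,px,z):
    q=least_squares(lambda u:proj(n,[u[0],u[1],z])[0]-px,p[:2]).x; return q
for k,z in(("tab",.1115),("pout",.174),("pin",.174)):
    for i,n in enumerate(("scene","side")):
        q=onz(n,pts[k][i],z)-p[:2]; print(k,n,q.round(4),np.hypot(*q).round(4),np.degrees(np.arctan2(q[1],q[0])).round(1))
E
```

```text
c-- [ 4.300e-01 -2.000e-04  1.066e-01] 0.53
c+- [ 0.5438 -0.0513  0.11  ] 0.51
c++ [0.6397 0.1775 0.1089] 0.61
tab [0.556  0.0264 0.113 ] 0.29
hop [0.5639 0.1564 0.1555] 1.12
pout [0.5204 0.0169 0.1734] 0.74
pin [0.5104 0.037  0.1748] 0.21
[ 0.51167295  0.03458131 -0.39543916] -22.656995099171322 [-3.6 -0.6 -3.   0.5 -0.7  0.7  0.7  2.2  4.  -1.6  1.9 -2.1  1.3 -2.5
 -0.2 -0.7]
tab scene [ 0.0435 -0.0077] 0.0442 -10.1
tab side [ 0.0445 -0.0061] 0.0449 -7.8
pout scene [ 0.0104 -0.0207] 0.0231 -63.4
pout side [ 0.0088 -0.0164] 0.0186 -61.6
pin scene [-0.0017  0.0025] 0.003 124.0
pin side [-0.0012  0.0037] 0.0039 107.9
```

The mill axis is at about (0.512, 0.035) with mill yaw about -22.7°. The pointer heading is about -62° and the tab about -9°. The triangulated heights agree with the text: pointer 0.174, deck 0.110, tab 0.113. Next I'll move over the dial and check with the wrist camera.

```bash
cat >> h.py <<'E'
def tooldelta(d,yaw):  # world delta (m) -> tool cm at yaw deg (tool down)
    y=np.radians(yaw); c,s=np.cos(y),np.sin(y)
    return np.round(100*np.array([c*d[0]+s*d[1], s*d[0]-c*d[1], -d[2]]),2)
E
python3 - <<'E'
from h import *
p0=np.array([.153,-.657,.2256]); p1=np.array([.44,-.35,.29]);p2=np.array([.512,.035,.28])
print(tooldelta(p1-p0,-166.9),tooldelta(p2-p1,-166.9),tooldelta(p2-p1,-81.3))
E
```

```text
[-34.91  23.4   -6.44] [-15.74  35.87   1.  ] [-36.97 -12.94   1.  ]
```

Request:
servo_tool(steps=[[8.76,-4.36,2.92,-0.8,0],[8.76,-4.36,2.92,-0.8,0],[8.76,-4.36,2.92,-0.8,0],[8.76,-4.36,2.92,-0.8,0],[8.76,-4.36,2.92,-0.8,0],[8.76,-4.36,2.92,-0.8,0],[8.76,-4.36,2.92,-0.8,0],[8.76,-4.36,2.92,-0.8,0]])

```text
time_s: 1.15
tcp_pos: [0.4406, -0.3493, 0.2908]
eef_rot: [180.0, 0.0, -166.9]
contact_force: [0.9, -0.7, 0.6]
gripper_width: 0.0874
```

Request:
servo_tool(steps=[[8.76,-1.97,4.48,0.1,0],[8.76,-1.97,4.48,0.1,0],[8.76,-1.97,4.48,0.1,0],[8.76,-1.97,4.48,0.1,0],[8.76,-1.97,4.48,0.1,0],[8.76,-1.97,4.48,0.1,0],[8.76,-1.97,4.48,0.1,0],[8.76,-1.97,4.48,0.1,0]])

```text
time_s: 2.15
tcp_pos: [0.5119, 0.0357, 0.2826]
eef_rot: [180.0, 0.0, -166.9]
contact_force: [1.7, -0.4, -0.4]
gripper_width: 0.0876
```

Request:
servo_tool(steps=[[8.76,0,0,0,-10.5],[8.76,0,0,0,-10.5],[8.76,0,0,0,-10.5],[8.76,0,0,0,-10.5],[8.76,0,0,0,-10.5],[8.76,0,0,0,-10.5],[8.76,0,0,0,-10.5],[8.76,0,0,0,-10.5]])

```text
time_s: 3.15
tcp_pos: [0.5118, 0.034, 0.2823]
eef_rot: [180.0, 0.0, -82.5]
contact_force: [-1.1, -0.4, 1.0]
gripper_width: 0.0874
```

Request:
servo_tool(steps=[[8.76,0,0,0,-10.5],[8.76,0,0,0,-10.5],[8.76,0,0,0,0],[8.76,0,0,0,0]])

```text
time_s: 3.65
tcp_pos: [0.5119, 0.034, 0.2825]
eef_rot: [180.0, 0.0, -62.1]
contact_force: [0.8, -0.4, 0.1]
gripper_width: 0.0874
```

Run:
```python
from plant import r
import cv2,numpy as np
s=r.get_state(); im=r.capture("wrist")
np.savez("w1.npz",p=s["tcp_pos"],e=s["eef_rot"]); print(s["tcp_pos"],s["eef_rot"],s["joints"])
cv2.imwrite("pics/w1raw.png",im[:,:,::-1])
x0,y0,x1,y1,f=140,70,400,270,3
c=cv2.resize(im[y0:y1,x0:x1,::-1],None,fx=f,fy=f,interpolation=cv2.INTER_CUBIC)
for i in range(x0,x1,20): cv2.putText(c,str(i),((i-x0)*f,8),0,.3,(0,0,255),1)
for i in range(y0,y1,20): cv2.putText(c,str(i),(0,(i-y0)*f),0,.3,(0,0,255),1)
cv2.imwrite("pics/w1.png",c)
```

```text
[0.51193163 0.03401223 0.28249741] [ 1.79992218e+02  3.76581110e-03 -6.21267108e+01] [ 2.57506689e+01  3.20419567e+00 -1.42313147e+01 -3.64219662e-03
 -7.25724055e+01  2.12371162e+00]
```

View pics/w1.png

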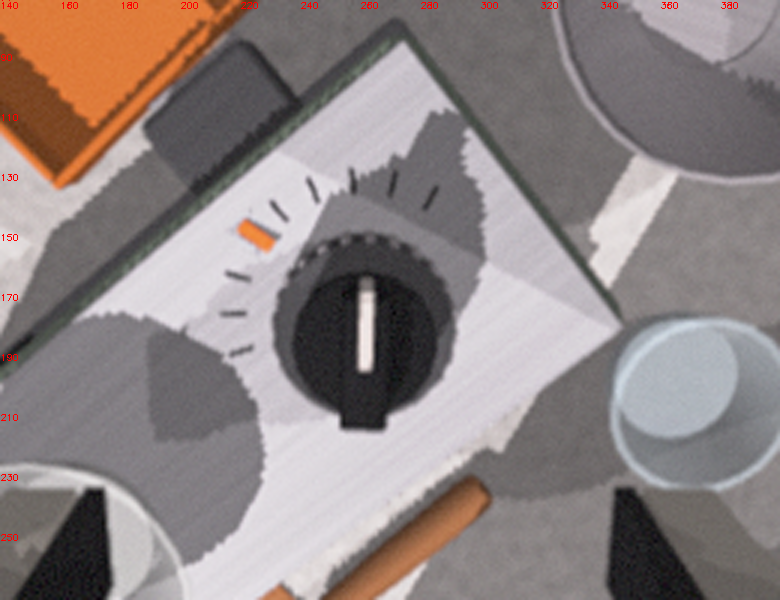

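The wrist view shows the pointer running from (262,163) to (262,193) and the tab centred at (225.7,148.3). Two deck corners are at (275,82.7) and (347,178).

```bash
cat >> h.py <<'E'
from scipy.spatial.transform import Rotation as R
CW=r.calibration("wrist")
def wray(px,p,e,z):
    u=cv2.undistortPoints(np.array([[px]],float),CW["K"],CW["dist_coeffs"])[0,0]
    T=np.eye(4);T[:3,:3]=R.from_euler("xyz",e,degrees=True).as_matrix();T[:3,3]=p
    T=T@CW["tool_from_camera"]; d=T[:3,:3]@[u[0],u[1],1]; o=T[:3,3]
    return (o+d*(z-o[2])/d[2])
E
python3 - <<'E'
from h import *
w=np.load("w1.npz");g=lambda px,z:wray(px,w["p"],w["e"],z)[:2]
D={"pout":((262.3,162),.174),"pin":((261.7,193.7),.174),"barback":((261,213.3),.174),"tab":((225.7,148.3),.113),
"tabin":((230.2,151.3),.113),"tabout":((220.8,145.5),.113),"c+-":((275,82.7),.11),"c--":((347,178),.11),"discL":((237.8,183),.154),"discR":((286,183),.154),"ringL":((231,181),.138),"ringR":((292,178),.138)}
Q={k:g(*v) for k,v in D.items()}
for k in Q: print(k,Q[k].round(4))
h=lambda a,b:np.degrees(np.arctan2(*(Q[b]-Q[a])[::-1]))
print("pointer",h("pin","pout"),h("barback","pout"),"edge +x",h("c--","c+-"))
print("disc centre",(Q["discL"]+Q["discR"])/2,np.linalg.norm(Q["discL"]-Q["discR"]),"ring",(Q["ringL"]+Q["ringR"])/2,np.linalg.norm(Q["ringL"]-Q["ringR"]))
a=np.radians(h("c--","c+-"));c,s=np.cos(a),np.sin(a)
print("from c--",Q["c--"]+[c*.065-s*.07,s*.065+c*.07],"from c+-",Q["c+-"]+[-c*.065-s*.07,-s*.065+c*.07])
for n,A in(("A",(.512,.034)),("bar",(Q["barback"]+Q["pout"])/2)):
    q=Q["tab"]-A;print(n,A,"tab",np.hypot(*q),np.degrees(np.arctan2(q[1],q[0])))
print(h("tabin","tabout"))
E
```

```text
pout [0.5203 0.0102]
pin [0.508  0.0343]
barback [0.5003 0.0501]
tab [0.5523 0.026 ]
tabin [0.547  0.0266]
tabout [0.5578 0.0258]
c+- [ 0.5388 -0.0515]
c-- [ 0.4286 -0.0042]
discL [0.5285 0.0409]
discR [0.4905 0.0208]
ringL [0.5339 0.0466]
ringR [0.4846 0.0172]
pointer -63.07119371223495 -63.43083764984255 edge +x -23.240639934715844
disc centre [0.50949174 0.03085762] 0.0430297581828806 ring [0.50927111 0.03190446] 0.057399777931559114
from c-- [0.51591238 0.03451443] from c+- [0.50668596 0.03847663]
A (0.512, 0.034) tab 0.041094997041218634 -11.197720233976753
bar [0.5102899  0.03014262] tab 0.04222455135743584 -5.603650518805474
-4.508681214012727
```

Run:
```python
from h import *
print(tooldelta(np.array([.510,.0315,.1575])-[.5119,.034,.2825],-62.1))
```

```text
[ 0.13  0.28 12.5 ]
```

Request:
servo_tool(steps=[[8.76,0.13,0.28,2,-0.5],[8.76,0,0,3,1.6],[8.76,0,0,3,0],[8.76,0,0,2,0],[6,0,0,1.5,0],[4,0,0,1,0],[4,0,0,0,0]], squeeze=20)

```text
time_s: 4.58
tcp_pos: [0.51, 0.0315, 0.1572]
eef_rot: [180.0, 0.0, -63.0]
contact_force: [-0.5, -0.3, 0.3]
gripper_width: 0.0632
```

Request:
servo_tool(steps=[[2.5,0,0,0,0],[1.6,0,0,0,0],[1.6,0,0,0,0],[1.6,0,0,0,0],[1.6,0,0,0,0]])

```text
time_s: 5.2
tcp_pos: [0.5102, 0.0316, 0.1577]
eef_rot: [-180.0, -0.0, -63.0]
contact_force: [1.0, 0.9, -0.1]
gripper_width: 0.0171
```

Run:
```python
from plant import r
import cv2
s=r.get_state();print(s["contact_force"],s["moment"],s["gripper_width"])
im=r.capture("wrist"); cv2.imwrite("pics/w2.png",cv2.resize(im[100:384,90:430,::-1],None,fx=2,fy=2,interpolation=cv2.INTER_CUBIC))
```

```text
[ 0.96880189  0.88557475 -0.11859356] [0.04665551 0.1721336  0.00409104] 0.01713862560465669
```

View pics/w2.png

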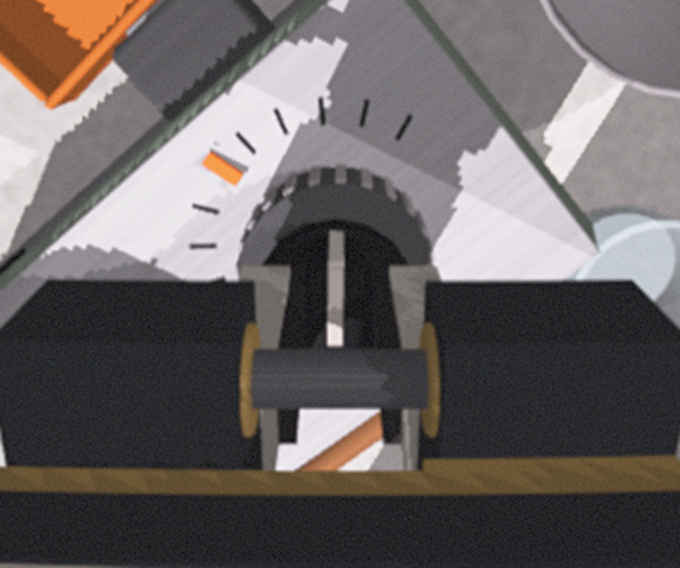

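The fingers straddle the bar with a small gap left. Now closing on it.

Request:
servo_tool(steps=[[0.8,0,0,0,0],[0.8,0,0,0,0],[0.8,0,0,0,0]], squeeze=25)

```text
time_s: 5.62
tcp_pos: [0.5111, 0.032, 0.1577]
eef_rot: [-179.9, -0.0, -63.0]
contact_force: [5.3, 1.1, -4.2]
gripper_width: 0.0137
```

Run:
```python
from plant import r
s=r.get_state();print(s["contact_force"],s["moment"],s["gripper_width"],s["tcp_pos"])
```

```text
[ 5.34656533  1.12402148 -4.21325779] [ 0.72293858 -1.62050735 -0.04758524] 0.01373944991562966 [0.51110202 0.03204671 0.15773032]
```

Request:
servo_tool(steps=[[0.8,0,-0.12,0,0],[0.8,0,0,0,-8],[0.8,0,0,0,-8],[0.8,0,0,0,-8],[0.8,0,0,0,-8],[0.8,0,0,0,-8],[0.8,0,0,0,-8],[0.8,0,0,0,-7.6]])

```text
time_s: 6.62
tcp_pos: [0.513, 0.0344, 0.1577]
eef_rot: [-179.8, -0.2, -7.1]
contact_force: [5.7, 11.9, -5.0]
gripper_width: 0.0139
```

Request:
servo_tool(steps=[[0.8,0,0,0,0],[0.8,0,0,0,0]])

```text
time_s: 6.88
tcp_pos: [0.513, 0.0345, 0.1577]
eef_rot: [-179.8, -0.2, -7.4]
contact_force: [4.9, 10.9, -5.5]
gripper_width: 0.0136
```

Run:
```python
from plant import r
import cv2,numpy as np
s=r.get_state();print(s["contact_force"],s["moment"],s["gripper_width"],s["tcp_pos"],s["eef_rot"])
np.savez("w3.npz",p=s["tcp_pos"],e=s["eef_rot"])
im=r.capture("wrist"); cv2.imwrite("pics/w3.png",cv2.resize(im[100:300,170:370,::-1],None,fx=3,fy=3,interpolation=cv2.INTER_CUBIC))
```

```text
[ 4.89965401 10.86604376 -5.46528901] [ 3.71250126 -1.95126574  0.02546584] 0.013630093567680997 [0.51297688 0.03450057 0.15773487] [-1.79771729e+02 -1.75688260e-01 -7.35659160e+00]
```

View pics/w3.png

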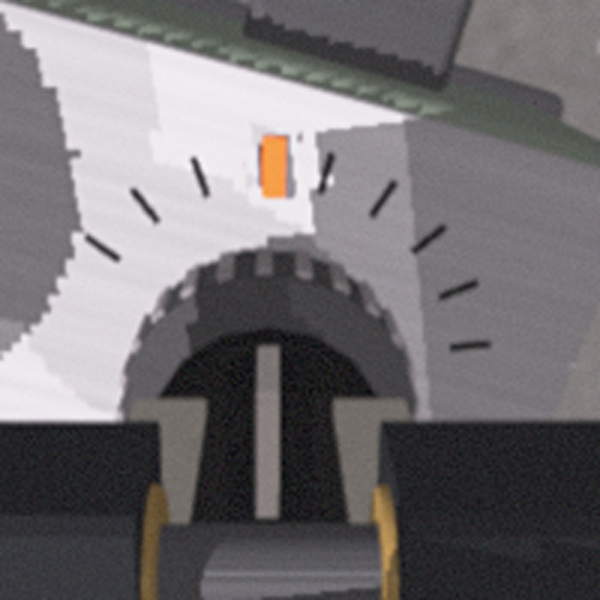

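Run:
```python
from h import *
w=np.load("w3.npz");g=lambda a,b,z:wray((170+a/3-.33,100+b/3-.33),w["p"],w["e"],z)[:2]
tin,tout=g(276,196,.113),g(276,137,.113)
po,pi=g(268,346,.174),g(268,518,.174)
hd=lambda a,b:np.degrees(np.arctan2(*(b-a)[::-1]))
print(tin,tout,hd(tin,tout),po,pi,hd(pi,po))
u=(po-pi)/np.linalg.norm(po-pi); A=po-.02*u; print("axis",A,hd(A,(tin+tout)/2),np.linalg.norm((tin+tout)/2-A))
# ring edge, z .138, leftmost/rightmost
L,Rr=g(122,400,.138),g(418,400,.138);print((L+Rr)/2,np.linalg.norm(L-Rr))
for z,a,b in((.11,(203,177),(328,174)),(.11,(145,206),(383,198)),(.11,(103,249),(430,239))):
  print(hd(A,g(*a,z)),hd(A,g(*b,z)))
print(w["p"],w["e"])
```

```text
[0.54716481 0.02694894] [0.55933615 0.02539612] -7.270533994083582 [0.53750162 0.02958993] [0.50822984 0.03339218] -7.400980710287613
axis [0.51766824 0.03216618] -9.561438658126876 0.03608351183158619
[0.51277396 0.03259506] 0.05731496258105151
15.235944303565757 -27.206217202014138
36.69808685317714 -47.00984597556237
56.18367106333348 -67.11519209925609
[0.51297688 0.03450057 0.15773487] [-1.79771729e+02 -1.75688260e-01 -7.35659160e+00]
```

The pointer heading is -7.4° and the tab heading is between -7.3° and -9°, so they are lined up. I'll relieve the side load before letting go, which also locates the axis by touch.

Request:
servo_tool(steps=[[0.8,0.15,-0.25,0,0],[0.8,0,0,0,0],[0.8,0,0,0,0]])

```text
time_s: 7.3
tcp_pos: [0.5131, 0.0346, 0.1577]
eef_rot: [-180.0, -0.0, -7.4]
contact_force: [1.5, 4.0, 0.7]
gripper_width: 0.0137
```

Run:
```python
from plant import r
s=r.get_state();print(s["contact_force"],s["moment"],s["gripper_width"],s["tcp_pos"],s["eef_rot"])
```

```text
[1.47257939 4.00351824 0.74179032] [ 1.33858532 -0.24887215  0.00274107] 0.013690579226861177 [0.51309684 0.03463302 0.15768873] [-1.79971119e+02 -1.47275452e-02 -7.39048134e+00]
```

Request:
servo_tool(steps=[[2,0,0,0,0],[4,0,0,0,0],[6,0,0,0,0],[8.7,0,0,0,0],[8.7,0,0,0,0],[8.7,0,0,0,0],[8.7,0,0,0,0]])

```text
time_s: 8.18
tcp_pos: [0.513, 0.0344, 0.1576]
eef_rot: [-180.0, 0.0, -7.4]
contact_force: [-0.5, -0.9, 0.7]
gripper_width: 0.0747
```

Request:
servo_tool(steps=[[8.7,0,0,-2,-9.4],[8.7,0,0,-2,-9.4],[8.7,0,0,-2,-9.4],[8.7,0,0,-2,-9.4],[8.7,0,0,-2,-9.4],[8.7,0,0,0,0]])

```text
time_s: 8.93
tcp_pos: [0.5138, 0.0347, 0.259]
eef_rot: [179.9, -0.2, 39.6]
contact_force: [-0.8, 0.3, 0.2]
gripper_width: 0.087
```

Run:
```python
from plant import r
import cv2,numpy as np
s=r.get_state();print(s["contact_force"],s["moment"],s["gripper_width"],s["tcp_pos"],s["eef_rot"])
np.savez("w4.npz",p=s["tcp_pos"],e=s["eef_rot"])
im=r.capture("wrist"); cv2.imwrite("pics/w4.png",cv2.resize(im[90:290,140:400,::-1],None,fx=3,fy=3,interpolation=cv2.INTER_CUBIC))
im=r.capture("side"); cv2.imwrite("pics/s4.png",cv2.resize(im[105:255,190:300,::-1],None,fx=4,fy=4,interpolation=cv2.INTER_CUBIC))
```

```text
[-0.8276412   0.29695888  0.21230412] [-0.12096154  0.12882365 -0.04060471] 0.08696579345875731 [0.51383659 0.03466775 0.25904869] [ 1.79939889e+02 -1.63836335e-01  3.96323882e+01]
```

View pics/w4.png

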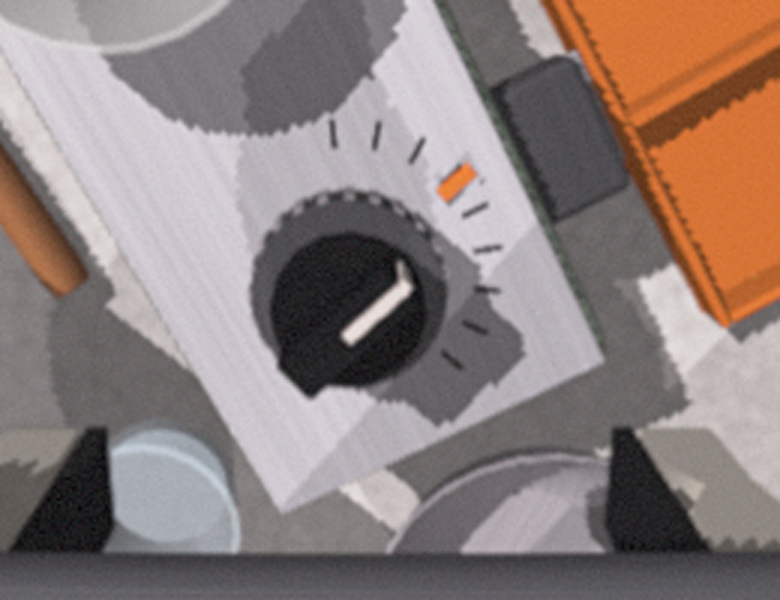

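Run:
```python
from h import *
w=np.load("w4.npz");g=lambda a,b,z:wray((140+a/3-.33,90+b/3-.33),w["p"],w["e"],z)[:2]
hd=lambda a,b:np.degrees(np.arctan2(*(b-a)[::-1]))
tin,tout,tc=g(444,195,.113),g(470,172,.113),g(457,183,.113)
po,pi=g(408,287,.174),g(349,338,.174)
u=(po-pi)/np.linalg.norm(po-pi); A=po-.02*u
L,Rr=g(252,290,.138),g(447,285,.138); B=(L+Rr)/2
dl,dr=g(271,305,.154),g(426,305,.154); D=(dl+dr)/2
print("ptr",hd(pi,po),"tab own",hd(tin,tout),"axes",A,B,D,np.linalg.norm(L-Rr),np.linalg.norm(dl-dr))
for X in(A,B,D): print(hd(X,tc),np.linalg.norm(tc-X))
```

```text
ptr -8.112858774095729 tab own -7.937004371040124 axes [0.50956871 0.03291771] [0.51176755 0.03516469] [0.51131936 0.03496525] 0.05669374783983875 0.042678355326123
-8.348176417494784 0.043890851656785725
-11.808859762049337 0.04211835869853564
-11.42217674170121 0.04251720937626786
```

View pics/s4.png

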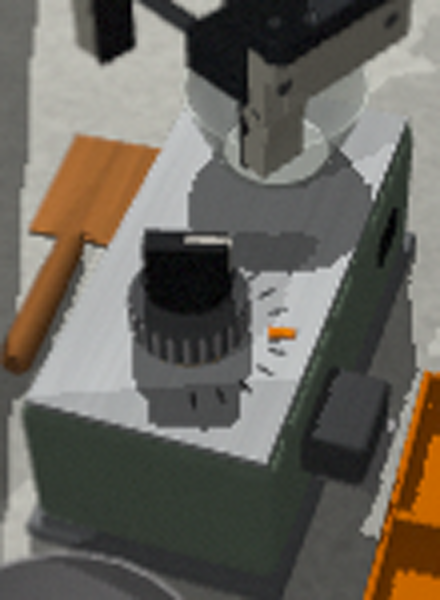

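The pointer is at -7.4 to -8.1°. The tab's own heading is -7.9°, or -8 to -11° measured from the axis, so they agree within a few degrees. Now descending around the ring.

Request:
servo_tool(steps=[[8.7,-0.22,-0.18,2,0],[8.7,0,0,3,0],[8.7,0,0,3,0],[8.7,0,0,3,0],[8.7,0,0,2,0],[8.7,0,0,1.3,0],[8.7,0,0,0,0]], squeeze=35)

```text
time_s: 9.9
tcp_pos: [0.5095, 0.0341, 0.1135]
eef_rot: [-180.0, 0.1, 39.6]
contact_force: [0.3, -0.3, -0.4]
gripper_width: 0.0873
```

Request:
servo_tool(steps=[[6.6,0,0,0,0],[6.0,0,0,0,0],[5.9,0,0,0,0],[5.5,0,0,0,0],[5.5,0,0,0,0],[5.5,0,0,0,0]])

```text
time_s: 10.65
tcp_pos: [0.5098, 0.0352, 0.1149]
eef_rot: [-179.9, -0.0, 39.6]
contact_force: [-4.2, 4.3, 4.0]
gripper_width: 0.0572
```

Run:
```python
from plant import r
s=r.get_state();print(s["contact_force"],s["moment"],s["gripper_width"],s["tcp_pos"],s["eef_rot"],s["joints"],s["joint_torque"])
```

```text
[-4.19222215  4.32901729  4.04791964] [ 1.8822966   1.76730344 -0.03041873] 0.05717984713587837 [0.50977461 0.03520712 0.11490386] [-1.79935223e+02 -4.27725542e-02  3.95972611e+01] [ 2.59384680e+01  1.11993067e+01 -2.84400253e+01 -9.48903720e-02
 -5.03344400e+01  1.03719370e+02] [ -2.78236717 -38.26300621  23.65907371   7.19867036   0.67509921
   0.04054637]
```

The ring is gripped at 57.2 mm. I'll relieve the side force, then turn clockwise in small steps while reading the moment.

Request:
servo_tool(steps=[[5.5,0,-0.15,0,0],[5.5,0,0,0,2],[5.5,0,0,0,2],[5.5,0,0,0,2],[5.5,0,0,0,0]])

```text
time_s: 11.28
tcp_pos: [0.5097, 0.0353, 0.1149]
eef_rot: [180.0, -0.0, 33.5]
contact_force: [2.4, -4.6, 2.7]
gripper_width: 0.0575
```

```bash
cat > st.py <<'E'
from plant import r
s=r.get_state();print(s["time_s"],"F",s["contact_force"].round(1),"M",s["moment"].round(3),s["gripper_width"].round(4),s["tcp_pos"].round(4),s["eef_rot"].round(2),"j6",s["joints"][5].round(2),s["joint_torque"][5].round(3))
E
python3 st.py
```

```text
Traceback (most recent call last):
  File "st.py", line 2, in <module>
    s=r.get_state();print(s["time_s"],"F",s["contact_force"].round(1),"M",s["moment"].round(3),s["gripper_width"].round(4),s["tcp_pos"].round(4),s["eef_rot"].round(2),"j6",s["joints"][5].round(2),s["joint_torque"][5].round(3))
                                                                                               ^^^^^^^^^^^^^^^^^^^^^^^^
AttributeError: 'float' object has no attribute 'round'
```

```bash
sed -i 's/s\["gripper_width"\].round(4)/round(s["gripper_width"],4)/' st.py; python3 st.py
```

```text
11.275 F [ 2.4 -4.6  2.7] M [-1.64  -0.863 -0.079] 0.0575 [0.5097 0.0353 0.1149] [ 1.7997e+02 -3.0000e-02  3.3520e+01] j6 97.46 -0.194
```

Request:
servo_tool(steps=[[5.5,0,0.07,0,1.5],[5.5,0,0,0,1.5],[5.5,0,0,0,1.5],[5.5,0,0,0,1.5],[5.5,0,0,0,0]])

```text
time_s: 11.9
tcp_pos: [0.5097, 0.0353, 0.1149]
eef_rot: [-180.0, -0.0, 27.5]
contact_force: [-0.4, -0.8, 5.2]
gripper_width: 0.0573
```

```bash
python3 st.py
```

```text
11.9 F [-0.4 -0.8  5.2] M [-0.296  0.186 -0.016] 0.0573 [0.5097 0.0353 0.1149] [-1.7998e+02 -3.0000e-02  2.7500e+01] j6 91.52 -0.127
```

Request:
servo_tool(steps=[[5.5,0,0,0,1.5],[5.5,0,0,0,1.5],[5.5,0,0,0,1.5],[5.5,0,0,0,1.5]])

```text
time_s: 12.4
tcp_pos: [0.5097, 0.0353, 0.1149]
eef_rot: [-180.0, -0.0, 21.5]
contact_force: [-0.4, 0.2, 5.0]
gripper_width: 0.0573
```

```bash
python3 st.py
```

```text
12.4 F [-0.4  0.2  5. ] M [-0.237  0.201  0.04 ] 0.0573 [0.5097 0.0353 0.1149] [-1.7998e+02 -3.0000e-02  2.1490e+01] j6 85.5 0.304
```

Request:
servo_tool(steps=[[5.5,0,0,0,1.5],[5.5,0,0,0,1.5],[5.5,0,0,0,1.5],[5.5,0,0,0,1.5]])

```text
time_s: 12.9
tcp_pos: [0.5097, 0.0352, 0.1149]
eef_rot: [-180.0, -0.0, 15.5]
contact_force: [-0.6, -1.0, 5.6]
gripper_width: 0.0571
```

```bash
python3 st.py
```

```text
12.9 F [-0.6 -1.   5.6] M [-0.209  0.181  0.114] 0.0571 [0.5097 0.0352 0.1149] [-1.7998e+02 -3.0000e-02  1.5480e+01] j6 79.5 0.304
```

Request:
servo_tool(steps=[[5.5,0,0,0,1.5],[5.5,0,0,0,1.5],[5.5,0,0,0,1.5]])

```text
time_s: 13.28
tcp_pos: [0.5097, 0.0353, 0.1149]
eef_rot: [-180.0, -0.0, 11.0]
contact_force: [-0.2, -0.9, 5.3]
gripper_width: 0.0577
```

```bash
python3 st.py
```

```text
13.275 F [-0.2 -0.9  5.3] M [-0.239  0.212 -0.004] 0.0577 [0.5097 0.0353 0.1149] [-1.7998e+02 -3.0000e-02  1.0980e+01] j6 75.0 0.304
```

Request:
servo_tool(steps=[[5.5,0,0,0,1.5],[5.5,0,0,0,1.5],[5.5,0,0,0,1.5]])

```text
time_s: 13.65
tcp_pos: [0.5097, 0.0353, 0.1149]
eef_rot: [-180.0, -0.0, 6.5]
contact_force: [0.3, -0.5, 4.9]
gripper_width: 0.0573
```

```bash
python3 st.py
```

```text
13.65 F [ 0.3 -0.5  4.9] M [-0.305  0.205  0.057] 0.0573 [0.5097 0.0353 0.1149] [-1.7998e+02 -3.0000e-02  6.4900e+00] j6 70.5 0.304
```

Request:
servo_tool(steps=[[5.5,0,0,0,1.5],[5.5,0,0,0,1.5],[5.5,0,0,0,1.5]])

```text
time_s: 14.02
tcp_pos: [0.5097, 0.0352, 0.1149]
eef_rot: [-180.0, -0.0, 2.0]
contact_force: [-0.4, -1.6, 4.6]
gripper_width: 0.0576
```

```bash
python3 st.py
```

```text
14.025 F [-0.4 -1.6  4.6] M [-0.245  0.133  0.041] 0.0576 [0.5097 0.0352 0.1149] [-1.7997e+02 -3.0000e-02  1.9800e+00] j6 66.0 0.304
```

Request:
servo_tool(steps=[[5.5,0,0,0,1.5],[5.5,0,0,0,1.5]])

```text
time_s: 14.28
tcp_pos: [0.5098, 0.0353, 0.1149]
eef_rot: [-180.0, -0.0, -1.0]
contact_force: [-0.7, -0.1, 5.1]
gripper_width: 0.0573
```

```bash
python3 st.py
```

```text
14.275 F [-0.7 -0.1  5.1] M [-0.282  0.163  0.028] 0.0573 [0.5098 0.0353 0.1149] [-1.7997e+02 -3.0000e-02 -1.0200e+00] j6 63.0 0.304
```

Request:
servo_tool(steps=[[5.5,0,0,0,1.5],[5.5,0,0,0,1.5]])

```text
time_s: 14.52
tcp_pos: [0.5097, 0.0353, 0.1149]
eef_rot: [-180.0, -0.0, -4.0]
contact_force: [-1.2, -0.5, 6.4]
gripper_width: 0.0576
```

```bash
python3 st.py
```

```text
14.525 F [-1.2 -0.5  6.4] M [-0.249  0.195  0.057] 0.0576 [0.5097 0.0353 0.1149] [-1.7997e+02 -2.0000e-02 -4.0100e+00] j6 60.0 0.304
```

Request:
servo_tool(steps=[[5.5,0,0,0,1.5],[5.5,0,0,0,1.5]])

```text
time_s: 14.78
tcp_pos: [0.5097, 0.0352, 0.1149]
eef_rot: [-180.0, -0.0, -7.0]
contact_force: [-0.7, -1.0, 4.9]
gripper_width: 0.0576
```

```bash
python3 st.py
```

```text
14.775 F [-0.7 -1.   4.9] M [-0.291  0.171  0.05 ] 0.0576 [0.5097 0.0352 0.1149] [-1.7997e+02 -2.0000e-02 -7.0200e+00] j6 57.0 0.304
```

Request:
servo_tool(steps=[[5.5,0,0,0,1.5],[5.5,0,0,0,1.5]])

```text
time_s: 15.02
tcp_pos: [0.5097, 0.0352, 0.1149]
eef_rot: [-180.0, -0.0, -10.0]
contact_force: [-0.2, -1.4, 6.2]
gripper_width: 0.0575
```

```bash
python3 st.py
```

```text
15.025 F [-0.2 -1.4  6.2] M [-0.271  0.192 -0.038] 0.0575 [0.5097 0.0352 0.1149] [-1.7997e+02 -2.0000e-02 -1.0020e+01] j6 54.0 0.304
```

Request:
servo_tool(steps=[[5.5,0,0,0,1.5],[5.5,0,0,0,1.5]])

```text
time_s: 15.28
tcp_pos: [0.5098, 0.0352, 0.1149]
eef_rot: [-180.0, -0.0, -13.0]
contact_force: [0.2, -0.1, 5.3]
gripper_width: 0.0572
```

```bash
python3 st.py
```

```text
15.275 F [ 0.2 -0.1  5.3] M [-0.259  0.068  0.176] 0.0572 [0.5098 0.0352 0.1149] [-1.7997e+02 -2.0000e-02 -1.3000e+01] j6 51.01 0.107
```

Request:
servo_tool(steps=[[5.5,0,0,0,1.5],[5.5,0,0,0,1.5]])

```text
time_s: 15.52
tcp_pos: [0.5099, 0.0352, 0.1149]
eef_rot: [-180.0, -0.0, -16.0]
contact_force: [0.1, -0.6, 5.1]
gripper_width: 0.0575
```

```bash
python3 st.py
```

```text
15.525 F [ 0.1 -0.6  5.1] M [-0.272  0.083  0.604] 0.0575 [0.5099 0.0352 0.1149] [-1.7998e+02 -3.0000e-02 -1.5960e+01] j6 48.04 -0.208
```

The bite is at a yaw of about -12.5°: the moment rises to 0.18 there, and to 0.60 N m by -16°. I'm aiming for about -28.5°, roughly 16° (0.28 rad) past it.

Request:
servo_tool(steps=[[5.5,0,0,0,0],[5.5,0,0,0,1.5],[5.5,0,0,0,1.5],[5.5,0,0,0,1.5],[5.5,0,0,0,1.5]], squeeze=45)

```text
time_s: 16.15
tcp_pos: [0.5099, 0.0352, 0.1149]
eef_rot: [-180.0, -0.0, -22.0]
contact_force: [0.7, -0.3, 7.0]
gripper_width: 0.0572
```

```bash
python3 st.py
```

```text
16.15 F [ 0.7 -0.3  7. ] M [-0.303  0.103  0.526] 0.0572 [0.5099 0.0352 0.1149] [-1.7998e+02 -3.0000e-02 -2.1950e+01] j6 42.05 -0.198
```

Request:
servo_tool(steps=[[5.5,0,0,0,1.5],[5.5,0,0,0,1.5],[5.5,0,0,0,1.5],[5.5,0,0,0,1.5]])

```text
time_s: 16.65
tcp_pos: [0.5098, 0.0351, 0.1149]
eef_rot: [-180.0, -0.0, -28.0]
contact_force: [-0.1, -0.6, 6.1]
gripper_width: 0.0571
```

```bash
python3 st.py
```

```text
16.65 F [-0.1 -0.6  6.1] M [-0.283  0.146  0.554] 0.0571 [0.5098 0.0351 0.1149] [-1.7998e+02 -3.0000e-02 -2.7950e+01] j6 36.04 -0.198
```

Request:
servo_tool(steps=[[5.5,0,0,0,0.5],[5.5,0,0,0,0],[5.5,0,0,0,0]])

```text
time_s: 17.02
tcp_pos: [0.5099, 0.0352, 0.1149]
eef_rot: [-180.0, -0.0, -28.4]
contact_force: [-0.7, -1.8, 5.7]
gripper_width: 0.0571
```

```bash
python3 st.py
```

```text
17.025 F [-0.7 -1.8  5.7] M [-0.349  0.031  0.409] 0.0571 [0.5099 0.0352 0.1149] [-1.7997e+02 -3.0000e-02 -2.8410e+01] j6 35.59 -0.44
```

Request:
servo_tool(steps=[[6.5,0,0,0,0],[7.5,0,0,0,0],[8.6,0,0,0,0],[8.6,0,0,0,0],[8.6,0,0,0,0]])

```text
time_s: 17.65
tcp_pos: [0.5096, 0.035, 0.1145]
eef_rot: [180.0, 0.0, -28.4]
contact_force: [0.4, -0.3, -0.8]
gripper_width: 0.0857
```

```bash
python3 st.py
```

```text
17.65 F [ 0.4 -0.3 -0.8] M [-0.04   0.15  -0.016] 0.0857 [0.5096 0.035  0.1145] [ 1.7999e+02  1.0000e-02 -2.8400e+01] j6 35.63 -0.002
```

Request:
servo_tool(steps=[[8.6,0,0,-1.5,0],[8.6,0,0,-3,0],[8.6,0,0,-3,0],[8.6,0,0,-3,0],[8.6,0,0,-3,0],[8.6,0,0,-3,0],[8.6,0,0,0,0]])

```text
time_s: 18.52
tcp_pos: [0.5108, 0.0352, 0.2833]
eef_rot: [-179.8, -0.2, -28.4]
contact_force: [0.2, 0.6, 0.6]
gripper_width: 0.0862
```

Run:
```python
from plant import r
import cv2,numpy as np
s=r.get_state();print(s["contact_force"],s["moment"],s["gripper_width"],s["tcp_pos"],s["eef_rot"])
np.savez("w5.npz",p=s["tcp_pos"],e=s["eef_rot"])
im=r.capture("wrist"); cv2.imwrite("pics/w5.png",cv2.resize(im[90:290,140:400,::-1],None,fx=3,fy=3,interpolation=cv2.INTER_CUBIC))
im=r.capture("side"); cv2.imwrite("pics/s5.png",cv2.resize(im[:,:,::-1],None,fx=1.5,fy=1.5,interpolation=cv2.INTER_CUBIC))
```

```text
[0.17759225 0.59290028 0.6042871 ] [-0.04882627  0.18369446 -0.01276497] 0.08617274668595545 [0.51084128 0.03516395 0.28327348] [-179.76070336   -0.23263994  -28.38034593]
```

View pics/w5.png

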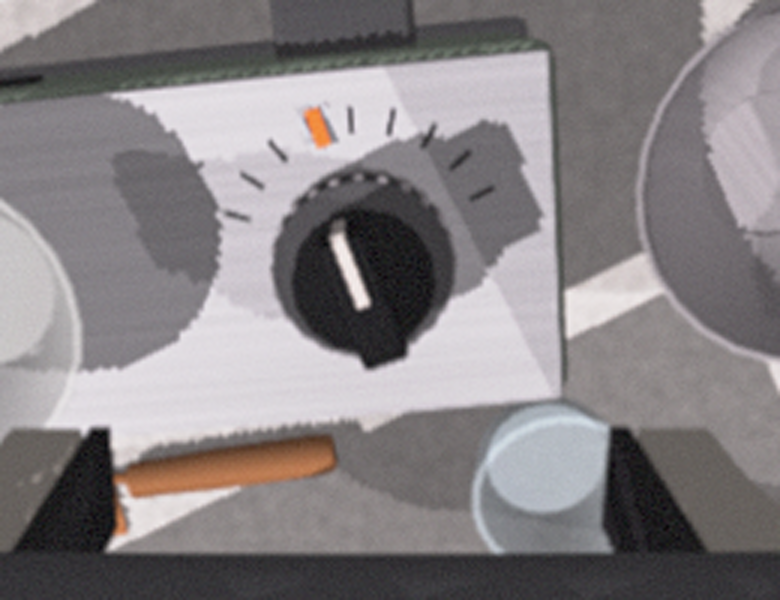

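View pics/s5.png

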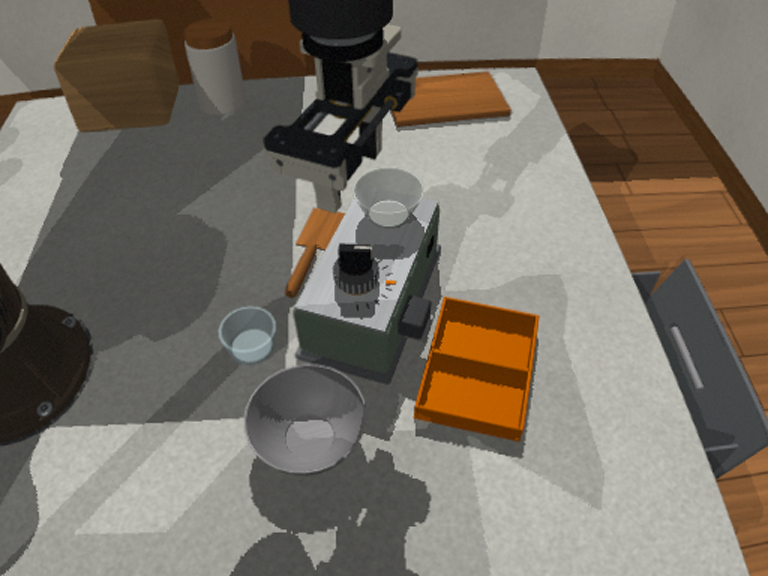

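Run:
```python
from h import *
w=np.load("w5.npz");g=lambda a,b,z:wray((140+a/3-.33,90+b/3-.33),w["p"],w["e"],z)[:2]
hd=lambda a,b:np.degrees(np.arctan2(*(b-a)[::-1]))
tin,tout=g(325,145,.113),g(312,110,.113);tc=(tin+tout)/2
po,pi=g(337,235,.174),g(364,308,.174)
L,Rr=g(274,265,.138),g(456,265,.138); B=(L+Rr)/2
dl,dr=g(292,280,.154),g(436,280,.154); D=(dl+dr)/2
print("ptr",hd(pi,po),"tab own",hd(tin,tout))
for X in(B,D): print(X,hd(X,tc),np.linalg.norm(tc-X))
# tab by side/scene cams vs touched axis
q=np.array([.556,.0264])-[.5098,.0352];print(np.degrees(np.arctan2(q[1],q[0])))
```

```text
ptr -8.837219486958187 tab own -8.470877059725767
[0.51061952 0.03173576] -7.548951597511811 0.04266189404496531
[0.51032879 0.03225975] -8.189888982001198 0.043021631274004796
-10.784297867562598
```

The pointer reads -8.8°, and the tab reads -7.5 to -10.8° across the methods, all within tolerance. The loose items match the first pictures and the hand is clear, so I'm handing in.

```bash
python3 -c "
from plant import r
print(r.close_job())"
```

```text
the job is handed in; nothing more can be done
None
```

I set the dial to the orange tab, tightened the lock ring about 16° past its bite, and handed the job in at about 18.6 s. No verdict was reported.

- **Dial:** I pinched the bar and turned it about 56° anticlockwise. In the last wrist picture the pointer heads -8.8°. The tab's own heading is -8.5°, and its bearing from the axis is -7.5 to -8.2°. The fixed cameras with the axis found by touch put the tab at -10.8°. The disagreement is at most about 2°, against a tolerance of 6.9°.
- **Ring:** It ran loose for about 52° clockwise. The bite came at a tool yaw of about -12.5°, where the turning moment rose from about 0.05 to 0.5–0.6 N m. I stopped at -28.4°, about 0.28 rad past the bite. The bite point is known to within about 2°. I saw no sign of slip, but I could not measure the washer's drop directly.
- **At the end:** The gripper was open and the hand clear, about 11 cm above the dial, with force readings near zero. By eye, the tray, bowl, ramekin and spatula stood where they began in the side view.

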